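# Select the marked speed on a plate shaker

### The job

The shaker's gear lever stands in its park slot, the middle one nearest the robot. With the fingertips push its ball knob through the gate, out of park, sideways, and fully home into the corner slot marked by the one tall, thick plug, without going into any other corner slot on the way. Push gently and do not grip the knob, and leave the other things where they are, including the plate on the shaker's platform.

Things in the scene. Friction and masses are not known exactly. Their poses are not given: they have to be found in the camera images.
- shaker: Plate shaker, fixed to the desk: white housing 235 x 190 mm (x by y), gate plate and lever at the front, behind it a platform carrying a well plate (top 94 mm above the desk, near edge at x = +66 mm). Origin on the desk under the gate's crossing. Unturned, its x points away from the robot, y left, z up; the unit may be turned about z, and all x and y below are in its axes.
- gate (a point): Crossing of the gate, on top of the 120 x 170 mm grey gate plate, 84 mm above the desk. Slots are 13 mm wide, the stem 8 mm: a cross channel along y; legs to -x from its two ends and its middle (near left, park, near right), legs to +x from its two ends only (far left, far right). Slot walls stop the stem, so the knob can be pushed against a wall to find the next turn.
- knob (a point): Centre of the lever's black ball knob, 32 mm across, 135 mm above the desk when upright, up to 15 mm lower when tilted. It tilts about a pivot 125 mm below it. Knob's centre at corner slot ends: x = +-38 mm; park end: x = -41; cross channel: x = 0 (play 4); side columns: y = +-42 mm (play 4); park: y = 0 (play 4). Friction of about 2 N at the knob holds the lever where it is left; no spring.
- lever_fore (a joint): Tilt of the lever fore and aft, rad: + toward shaker +x (far), - toward -x (near, as in park), 0 in the cross channel; about +-0.31 at the end of a corner slot, -0.33 at the end of park.
- lever_side (a joint): Tilt of the lever sideways, rad: + toward shaker +y (left), - toward -y (right), 0 in the park column; +-0.32 to 0.38 in the side columns (0.38 against the outer wall).
- marker_plug: The tall white plug, 18 mm across and 22 mm high, upright on the gate plate beside one of the four corner slots: it marks the slot wanted. Origin at its foot (84 mm above the desk). In shaker axes it stands at x = +-38 mm, y = +-68 mm: the signs tell the slot.
- blank_plug_1: Low, small white plug, 10 mm across and 3 mm high, beside one of the other corner slots, at x = +-38, y = +-68 mm in shaker axes. Origin at its foot.
- blank_plug_2: Low plug like blank_plug_1, beside another corner slot.
- blank_plug_3: Low plug like blank_plug_1, beside another corner slot.
- spare_plate: White well plate, 85 x 128 x 14 mm, loose on the shaker's platform. Origin at the centre of its underside. To be left alone.
- stain_bottle: Small bottle with a black cap, 46 mm across, 85 mm high, loose on the desk left of the shaker. Origin at the centre of its underside. To be left alone.
- petri_1: Flat round dish, 84 mm across, 6 mm high, loose on the desk right of the shaker. Origin at the centre of its underside. To be left alone.

How it is judged:
On the way:
1. the lever is in the cross channel, out of park (value of joint lever_fore between -0.1 and 0.1 rad).
At the end, for the whole second after the job is handed in: The lever rests in the corner slot beside the tall plug: knob centre within 36 mm of the plug (seen from above), lever tilted more than 0.26 rad along the slot (its end is at about 0.31) and more than 0.28 rad sideways (horizontal distance between knob and marker_plug below 0.036 m and (value of joint lever_fore above 0.26 rad or value of joint lever_fore below -0.26 rad) and (value of joint lever_side above 0.28 rad or value of joint lever_side below -0.28 rad) and velocity of joint lever_fore between -0.05 and 0.05 rad/s); the robot touches nothing.
It fails at once if the lever goes into a corner slot without the tall plug (horizontal distance between knob and blank_plug_1 below 0.034 m or horizontal distance between knob and blank_plug_2 below 0.034 m or horizontal distance between knob and blank_plug_3 below 0.034 m).
It fails at once if the shaker or its lever is pressed or gripped with more than 35 N (contact force between the fingers and shaker above 35 N).
It fails at once if the plate, the bottle or the dish is moved more than 15 mm (distance of any of spare_plate, stain_bottle, petri_1 from where it was at the start of the episode above 0.015 m).
It also fails if it takes over 42 s, if anything falls off the work surface, if the arm or the gripper's body presses on something with over 40 N, if the wrist force passes 120 N, or if a joint passes its speed limit or range.

### The arm

A 6-joint arm with a two-finger parallel gripper is mounted at the origin on a cart in front of the work surface, level with it; the furniture and walls round the work are solid. World frame = base frame: x ahead of the robot, y to its left, z up, the work surface at z = 0. Lengths are in m, angles in rad, forces in N, time in s.
With the tool pointing down it reaches from about 0.325 to 0.775 m from the base axis. Payload 5.5 kg.
Tool frame: the origin (TCP) lies midway between the tips of the shut fingers; the grasp point (between the pads) lies 19 mm behind it; z points along the fingers, y is the direction in which the jaws open and shut (so a half turn about z gives the same grasp; the last joint's range is limited). The gripper opens to 88 mm and grips with 3 to 60 N. Pads are 20 mm wide; open, the fingers measure 115 mm over their backs; the gripper's body (75 mm by 178 mm) begins 61 mm behind the grasp point.
Start: joints at [1.059, 0.091, 1.231, -0, 1.82, -0.057], TCP at [0.264, 0.539, 0.223] pointing down, gripper open.
Joint ranges: [-2.87, 2.87], [-0.86, 2.18], [0.17, 2.46], [-1.51, 4.65], [0.06, 2.69], [-2.65, 2.65]. Speed limits (rad/s): [2.57, 2.57, 3.01, 3.14, 3.14, 3.14].

### API

Orientations are given as a unit quaternion [w, x, y, z].
In Python, from rig import r, monitor, camera, camera_info, ticket, boxes_of, regions_of, pinpoint gives the robot as it stands. Calls block until the motion is done:
- r.movep(position, orientation): joint-space move of the TCP to a pose.
- r.move_straight(position, attitude=None, velocity=0.15, stop_force=None): straight line of the TCP; attitude=None keeps the orientation; velocity is the mean speed in m/s. With stop_force (N) it stops when the force on the tool has changed by that much, and returns True; else False.
- r.movej(angles): joint-space move.
- r.open_gripper() and r.clamp(): open the fingers fully, or close them until they stop; the grip force is fixed at half the most.
- r.pause(seconds).
- r.inverse_kinematics(position, orientation): joint angles nearest the present ones, or None.
- monitor.get_state(): the state.
- camera(name): name is "side" or "top"; returns (picture, depth): 384x512x3 uint8, red, green, blue; 384x512 float32, m along the optical axis (not along the pixel's ray), 0 where there is no reading.
- camera_info(name): a dict with "mtx" (3x3 intrinsics, pixels), "rvec" (rotation vector, rad) and "tvec" (3), from world to camera coordinates, as OpenCV has them. Camera axes: x right, y down, z forward; pixel columns grow to the right and rows downward; lengths in m; the calibration is good to about 2 mm. A picture is of the moment at which its call begins. camera_info takes no time and is no camera call.
A pose or a line that the arm cannot do raises r.Unreachable and nothing moves.
- ticket.close_job(): hands the job in, once; it reports no verdict.
Trained networks look in the newest picture that a camera, given by its name, has taken for a name from the list of things; names that differ only in an ending like _2 or _b are one class to them, and where a whole thing is asked for, a point or a joint stands for the part that bears it (a point fixed in the world has none). Each returns a list of dicts, best first, with "p" (0 to 1); they miss things now and then, are a little off and sometimes report something else, mostly with a low value. They report only what shows in the picture. A call takes as long as a camera call.
- boxes_of(camera, query): "at" ([row, column] in pixels, amid what is visible of it).
- regions_of(camera, query): "pixels" (384x512 bool, what is visible of it) and "at" ([row, column] in pixels, amid what is visible of it).
- pinpoint(camera, query): "at" ([row, column] in pixels: a listed point, or the origin of a listed thing).
The state is a dict: "time_s": time; "qpos": joint angles; "qvel": joint speeds; "effort": joint torques, N m; "tool_pos": TCP position; "ee_rot": TCP orientation; "contact_force": force on the tool from outside, world axes, zero at the start; "moment": the same for the moment, N m; "grip_width": finger opening in m.
Only numpy, scipy, OpenCV 4.12 (cv2) and the standard library are available. Lean on these libraries where they do the work, as an engineer would, in place of code of your own. Each camera call takes 0.05 s, during which the arm holds its last target. There are 200 camera calls.

## Working session

There is one attempt and no reset: what is moved stays moved. The work goes in short steps, each a Python script; the robot and the scene stay as the last script left them, time stands still between calls to the robot, and variables do not carry over. Pictures are saved under pics/ and viewed, about 8 in all and at most 12, crops included, and the job is handed in when it is done.

```bash
mkdir -p pics; cat > h.py <<'E'
import numpy as np, cv2
from rig import *
def proj(cam,P):
    i=camera_info(cam); return cv2.projectPoints(np.array(P,float).reshape(-1,3),np.array(i["rvec"],float),np.array(i["tvec"],float),np.array(i["mtx"],float),None)[0].reshape(-1,2)
def ray(cam,at):
    i=camera_info(cam); R=cv2.Rodrigues(np.array(i["rvec"],float))[0]; t=np.array(i["tvec"],float).ravel()
    d=R.T@np.linalg.inv(np.array(i["mtx"],float))@np.array([at[1],at[0],1.]); return -R.T@t,d
def atz(cam,at,z):
    o,d=ray(cam,at); return o+d*(z-o[2])/d[2]
E
python3 - <<'E'
from h import *
for c in("top","side"):
    p,d=camera(c); cv2.imwrite(f"pics/{c}0.png",p[:,:,::-1])
    print(c,ray(c,[192,256])[0])
    for q,z in (("gate",.084),("knob",.125),("marker_plug",.084),("blank_plug_1",.084),("shaker",0),("spare_plate",.08)):
        for o in pinpoint(c,q)[:4]: print(q,np.round(o["at"],1),round(o["p"],2),np.round(atz(c,o["at"],z),4))
print({k:np.round(v,3) for k,v in monitor.get_state().items()})
E
```

```text
top [0.47476762 0.01730914 1.06387452]
gate [208.  310.9] 0.55 [ 0.5283 -0.0745  0.084 ]
knob [222.6 306.7] 0.64 [ 0.4909 -0.061   0.125 ]
knob [198.7 245.8] 0.36 [0.5454 0.0862 0.125 ]
shaker [210.2 303.3] 0.78 [ 0.5265 -0.0618  0.    ]
spare_plate [161.8 304.1] 0.97 [ 0.6455 -0.0564  0.08  ]
side [ 0.08566787 -0.62501733  0.47144238]
gate [233.9 258.1] 0.78 [ 0.5342 -0.0502  0.084 ]
knob [219.3 244.7] 0.67 [ 0.5011 -0.0529  0.125 ]
marker_plug [228.8 216.5] 0.64 [0.4822 0.013  0.084 ]
shaker [271.6 258. ] 0.89 [ 0.536  -0.0495  0.    ]
spare_plate [223.2 301.4] 0.86 [ 0.6364 -0.0589  0.08  ]
{'time_s': np.float64(0.7), 'qpos': array([ 1.059,  0.091,  1.231,  0.   ,  1.82 , -0.057]), 'qvel': array([-0.   ,  0.   ,  0.001, -0.   ,  0.001, -0.001]), 'effort': array([ 2.0000e-03, -4.4604e+01, -4.0641e+01,  7.0000e-02,  1.9000e-02,
       -0.0000e+00]), 'tool_pos': array([0.264, 0.539, 0.223]), 'ee_rot': array([0.   , 0.225, 0.974, 0.   ]), 'contact_force': array([ 0.591,  0.084, -0.453]), 'moment': array([ 0.027, -0.008,  0.021]), 'grip_width': np.float64(0.088)}
```

View pics/top0.png

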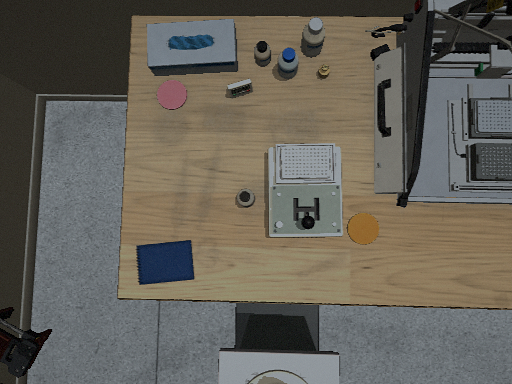

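View pics/side0.png

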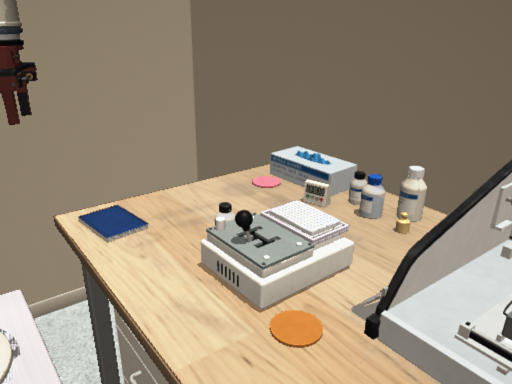

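```bash
python3 - <<'E'
from h import *
p,d=camera("top")
m=regions_of("top","shaker")[0]["pixels"]
print(cv2.minAreaRect(np.argwhere(m)[:,::-1].astype(np.float32)), d[222,307],d[208,290])
a=cv2.resize(p[140:245,258:353],None,fx=5,fy=5,interpolation=cv2.INTER_CUBIC)
# overlay: hypothesis
def ov(img,cam,c0,r0,f,o,yaw):
    R=np.array([[np.cos(yaw),-np.sin(yaw)],[np.sin(yaw),np.cos(yaw)]])
    for x,y,z in [(0,0,.084)]+[(sx*.038,sy*.068,.084) for sx in(-1,1) for sy in (-1,1)]+[(sx*.038,sy*.042,.084) for sx in(-1,1) for sy in (-1,1)]:
        w=R@[x,y]+o; u=proj(cam,[w[0],w[1],z])[0]
        cv2.circle(img,(int((u[0]+.5-c0)*f),int((u[1]+.5-r0)*f)),4,(255,0,0),1)
o=np.array([.532,-.062])
ov(a,"top",258,140,5,o,0.0)
p,d=camera("side")
b=cv2.resize(p[190:300,190:360],None,fx=4,fy=4,interpolation=cv2.INTER_CUBIC)
ov(b,"side",190,190,4,o,0.0)
cv2.imwrite("pics/a1.png",a[:,:,::-1]);cv2.imwrite("pics/b1.png",b[:,:,::-1])
E
```

```text
((304.2693176269531, 190.04220581054688), (93.82573699951172, 74.07553100585938), 88.60282135009766) 0.9136414 0.978978
```

View pics/a1.png

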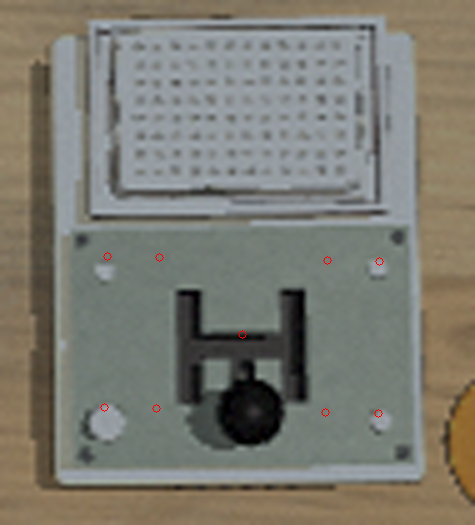

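View pics/b1.png

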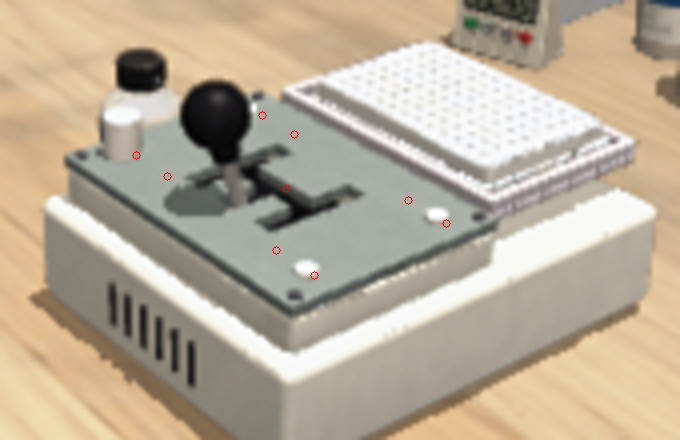

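```bash
python3 - <<'E'
from h import *
from scipy.optimize import least_squares
M=[(.038,.068,.0855),(.038,-.068,.0855),(-.038,-.068,.0855)]
T=np.array([(105,271),(378,268),(382,420)])/5+[258,140]-.5
S=np.array([(256,108),(437,214),(307,268)])/4+[190,190]-.5
def W(q):
    c,s=np.cos(q[2]),np.sin(q[2]); return [(c*x-s*y+q[0],s*x+c*y+q[1],z) for x,y,z in M]
for n,cs in(("both",(("top",T),("side",S))),("top",(("top",T),)),("side",(("side",S),))):
    f=least_squares(lambda q:np.concatenate([(proj(c,W(q))-t).ravel() for c,t in cs]),[.53,-.06,0])
    print(n,np.round(f.x,4),np.round(f.fun,1))
# knob from pixels (ball centres)
import itertools
A=[ray("top",[412/5+140-.5,250/5+258-.5]),ray("side",[119/4+190-.5,216/4+190-.5])]
L=np.stack([A[0][1],-A[1][1]],1); s=np.linalg.lstsq(L,A[1][0]-A[0][0],rcond=None)[0]
print(A[0][0]+s[0]*A[0][1],A[1][0]+s[1]*A[1][1])
E
```

```text
both [ 0.5284 -0.0602  0.0151] [-0.5 -1.1 -0.7 -0.4 -1.2 -0.3 -0.8  1.3  0.6  1.6  0.1  1.4]
top [ 0.5266 -0.0623  0.0313] [ 0.1  0.  -0.1 -0.  -0.1  0. ]
side [ 0.5322 -0.0559  0.004 ] [-0.2  0.1  0.4  0.2 -0.2 -0.3]
[ 0.49250505 -0.06233601  0.13138557] [ 0.49192537 -0.06194462  0.13134111]
```

```bash
cat >> h.py <<'E'
O=np.array([.529,-.061]); YAW=.02; c_,s_=np.cos(YAW),np.sin(YAW); RR=np.array([[c_,-s_],[s_,c_]])
def sw(x,y,z): return np.array([*(RR@[x,y]+O),z])
def sf(p): return RR.T@(np.array(p[:2])-O)
Q=[0,-np.sin(YAW/2),np.cos(YAW/2),0]
def rep(t,*a):
    s=monitor.get_state(); print(t,*a,round(float(s["time_s"]),2),np.round(sf(s["tool_pos"]),4),round(s["tool_pos"][2],4),np.round(s["contact_force"],1))
E
python3 - <<'E'
from h import *
print(r.inverse_kinematics(sw(-.085,0,.2),Q), r.inverse_kinematics(sw(-.085,0,.2),[0,1,0,0]))
r.clamp(); r.movep(sw(-.085,-.001,.2),Q); rep("above",monitor.get_state()["grip_width"],np.round(monitor.get_state()["ee_rot"],3))
r.move_straight(sw(-.085,-.001,.112),velocity=.12); rep("low")
h=r.move_straight(sw(-.014,-.001,.112),velocity=.035,stop_force=9); rep("pushed",h)
for c in("top","side"):
    p,d=camera(c); cv2.imwrite(f"pics/{c}2.png",cv2.resize(p[140:260,230:370] if c=="top" else p[160:300,180:360],None,fx=4,fy=4)[:,:,::-1])
a=cv2.imread("pics/top2.png");b=cv2.imread("pics/side2.png")
a=cv2.resize(a,None,fx=.6,fy=.6);b=cv2.resize(b,None,fx=.6,fy=.6)
im=np.zeros((max(len(a),len(b)),a.shape[1]+b.shape[1],3),np.uint8);im[:len(a),:a.shape[1]]=a;im[:len(b),a.shape[1]:]=b;cv2.imwrite("pics/c2.png",im)
E
```

```text
[-2.16177285e-01 -3.23315880e-01  1.65373166e+00 -4.44089210e-16
  1.81117687e+00 -1.80697361e+00] [-2.16177285e-01 -3.23315880e-01  1.65373166e+00 -4.44089210e-16
  1.81117687e+00  1.35461904e+00]
above 9.266836408936224e-05 [ 0.   -0.01  1.    0.  ] 4.44 [-0.0848 -0.0005] 0.2001 [ 0.2 -0.6  0.7]
low 5.33 [-0.0846 -0.0011] 0.1129 [-0.8 -0.4  0.8]
pushed True 6.89 [-0.0245 -0.0009] 0.1115 [-3.1  0.1  2.6]
```

View pics/c2.png

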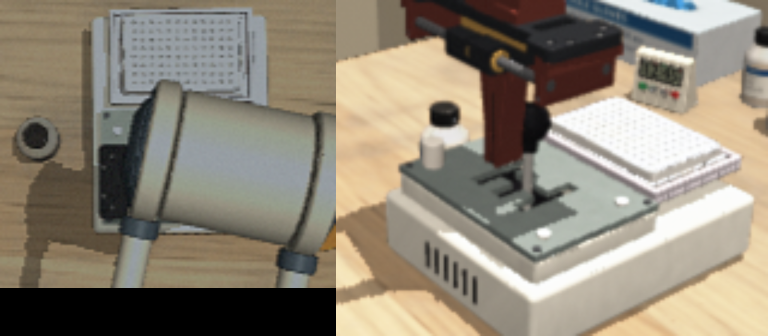

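```bash
python3 - <<'E'
from h import *
r.move_straight(sw(-.045,0,.112),velocity=.1)
r.move_straight(sw(-.045,-.052,.112),velocity=.12)
r.move_straight(sw(0,-.052,.112),velocity=.1); rep("beside")
h=r.move_straight(sw(0,.024,.112),velocity=.035,stop_force=9); rep("pushed",h)
p,d=camera("side"); cv2.imwrite("pics/d3.png",cv2.resize(p[160:300,180:360],None,fx=3,fy=3)[:,:,::-1])
E
```

```text
beside 8.53 [-0.0002 -0.0516] 0.1118 [-1.2  0.4  0. ]
pushed True 10.57 [-0.0003  0.0214] 0.1112 [ 0.5 -3.3  1.3]
```

View pics/d3.png

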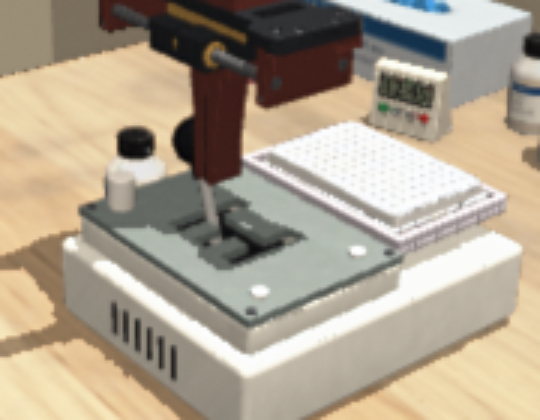

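```bash
python3 - <<'E'
from h import *
r.move_straight(sw(0,.0,.112),velocity=.1)
r.move_straight(sw(.048,.0,.112),velocity=.12)
r.move_straight(sw(.048,.046,.112),velocity=.12)
r.move_straight(sw(.048,.046,.109),velocity=.05);rep("beyond")
h=r.move_straight(sw(-.024,.046,.109),velocity=.035,stop_force=10); rep("pushed",h)
r.move_straight(sw(.03,.046,.112),velocity=.1)
r.move_straight(sw(.03,.046,.22),velocity=.15)
r.movep(sw(-.12,-.2,.25),Q); rep("away")
im=[]
for c,w in(("top",(140,245,258,353)),("side",(190,300,190,360))):
    p,d=camera(c); im.append(cv2.resize(p[w[0]:w[1],w[2]:w[3]],None,fx=2.9,fy=2.9,interpolation=cv2.INTER_CUBIC))
h=min(map(len,im)); cv2.imwrite("pics/e4.png",np.hstack([i[:h] for i in im])[:,:,::-1])
for c in("top","side"):
    for o in pinpoint(c,"knob")[:2]: print(c,o["at"],o["p"],sf(atz(c,o["at"],.121)))
E
```

```text
beyond 12.32 [0.0478 0.0454] 0.1086 [-0.2 -0.5 -0.6]
pushed True 13.9 [-0.0138  0.0453] 0.1081 [ 2.9 -0.8 -0.1]
away 16.47 [-0.1196 -0.1994] 0.2495 [ 0.2 -0.4 -0.1]
top [225.1, 287.7] 0.66 [-0.04403069  0.04599256]
side [217.0, 227.6] 0.75 [-0.04206589  0.04166375]
```

View pics/e4.png

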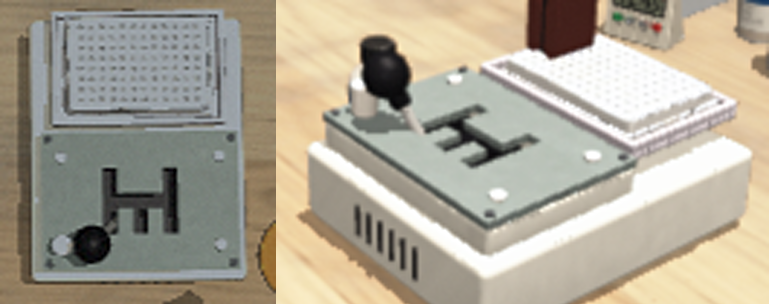

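```bash
python3 -c "
from h import *
ticket.close_job()"
```

```text
the job is handed in; nothing more can be done
```

The lever is in the near-left corner slot, the one beside the tall plug, and I handed the job in at about 16.5 s on the robot's clock.

I used the shut fingertips for three gentle pushes, each stopping on a 9–10 N contact limit. The first took the knob out of park to the far wall of the cross channel. The second took it left to the outer wall, and the third took it back toward the robot to the end of the slot.

- **Knob position:** the last pictures put the knob at about x = -42 to -44 mm and y = +42 to +46 mm in shaker axes. My estimate from the finger's stopping point was about x = -40 mm. The slot end is given as x = -38 mm, so these agree with a fully home lever to within the few millimetres of calibration error.
- **Shaker pose:** the two cameras disagreed on where the shaker stands by about 6 mm and 0.03 rad. I worked from a value between them and relied on the slot walls and contact stops.
- **Other things:** in the last pictures the well plate looked unmoved. I did not check the bottle or the dish separately. The arm stood clear of everything when I handed in.

I did not measure the lever angles directly.

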